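# Snap the long battery box shut on the radio bench

### The job

Shut the lid of the longer of the two grey battery boxes: press the free edge of the lid, opposite its hinge, straight down until the catch clicks and the lid stays fully closed by itself. Leave the shorter box's lid standing open.

Things in the scene. Friction and masses are not known exactly. Their poses are not given: they have to be found in the camera images.
- long_box: The longer grey plastic battery box, fixed to the bench: 80 mm along its x, 140 mm along its y, 70 mm high. Origin: centre of its underside; z up. Hinge: along the +x rim, 40 mm along x from the origin, 70.5 mm up. The mouth and the catch are on the -x side, the catch in the middle. With the lid shut, the lid's top is 76.5 mm above the bench.
- long_edge (a point): Place to press on the long box's lid: on its top face, mid-width, 80 mm from the hinge, 12 mm short of the free edge (lid 92 x 146 x 6 mm). It rides on the lid: x points along the lid to the hinge, z out of its top. Pressed down here the lid meets the catch at about 0.16 rad, needs about 8 N (briefly 18 N if fast), then snaps onto its stop and stays; let go sooner it springs up.
- long_lid (a joint): Lid angle of the longer grey battery box, rad: 0 = fully shut, grows as the free edge rises; it starts at 0.3 to 0.5. Held only by a light spring and friction of the hinge; latched it rests between 0 and 0.02.
- short_lid (a joint): Lid angle of the shorter grey battery box, rad: 0 = fully shut, grows as the free edge rises; it starts at 0.3 to 0.5. That box is built alike but is only 80 mm long along its y (lid 86 mm wide); it must stay open.
There are look-alikes about, which are no part of the job. Leave any green look-alike of the part that bears short_lid alone. Leave any brown look-alike of the long_box alone.

How it is judged (in metres and radians):
At the end, for the whole second after the job is handed in: The longer box's lid is latched shut (within 0.035 rad of fully closed) with nothing holding it, and the shorter box's lid still stands open (more than 0.2 rad) (value of joint long_lid below 0.035 rad and value of joint short_lid above 0.2 rad); the robot touches nothing.
It fails at once if the shorter box's lid is pushed down towards shut (below 0.15 rad) (value of joint short_lid below 0.15 rad).
It also fails if it takes over 26 s, if anything falls off the work surface, if the arm or the gripper's body presses on something with over 40 N, if the wrist force passes 120 N, or if a joint passes its speed limit or range.

### The arm

A 6-joint arm with a two-finger parallel gripper is mounted at the origin on the work surface. World frame = base frame: x ahead of the robot, y to its left, z up, the work surface at z = 0. Lengths are in mm, angles in rad, forces in N, time in s.
With the tool pointing down it reaches from about 275 to 850 mm from the base axis. Payload 19 kg.
Tool frame: the origin (TCP) lies midway between the tips of the shut fingers; the grasp point (between the pads) lies 19 mm behind it; z points along the fingers, y is the line along which they close (so a half turn about z gives the same grasp; the last joint's range is limited). The gripper opens to 85 mm and grips with 20 to 120 N. Pads are 22 mm wide; open, the fingers measure 114 mm over their backs; the gripper's body (76 mm by 85 mm) begins 54 mm behind the grasp point. The pads swing forward as they close: fully open they stand 13 mm farther back than shut.
Start: joints at [-1.291, 0.15, 1.437, -0, 1.554, -0.134], TCP at [231.174, -526.449, 231.267] pointing down, gripper open.
Joint ranges: [-2.8, 2.8], [-0.68, 2.1], [0.12, 2.68], [-1.39, 4.53], [0.16, 2.79], [-2.81, 2.81]. Speed limits (rad/s): [1.89, 1.89, 2.22, 3.01, 3.01, 3.01].

### API

Orientations are given as [roll, pitch, yaw] about the fixed x, y, z axes, in that order (R = Rz(yaw) Ry(pitch) Rx(roll)).
In Python, from station import observe, read_camera, workorder, silhouettes gives the robot as it stands.
- The arm moves only by the shell command python3 -m creep 'ROWS' [FORCE]. ROWS is text: rows parted by semicolons, each of 7 numbers parted by spaces: the shift along the tool's x, y, z in cm, then the turn, a rotation vector about the tool's x, y, z in degrees, then the gripper's target within -1 to 1 (shut at 1, half-way at 0, fully open at -1). A call has 1 to 20 rows; each row shifts and turns the commanded pose from where the row before left it, along the tool's axes as they then stand; what a row does not reach is not made up. A row lasts 1/8 s, in which the tool goes at most 62.5 mm and 10.7 degrees, less where a joint would pass 70% of its speed; a pose out of reach is approached as far as the arm can. A call with a gripper value outside its range is refused whole. The fingers move at their own pace and stop on an object; FORCE is the grip in N (left out, the last holds). Time passes only in rows, so rows that do not move let the fingers close. It gives the time, the measured TCP pose, the force, the opening and the grip force at its end, in the units of the state.
- observe(): the state, without advancing time (a new reading comes with each control period).
- read_camera(name): name is "scene" or "side" or "wrist"; returns a dict with "img" (420x560x3 uint8, red, green, blue), "range_z" (420x560 float32, mm along the optical axis (not along the pixel's ray), 0 where there is no reading), "camera_matrix" (3x3 intrinsics, pixels), "rvec" (rotation vector, rad) and "tvec" (3), from world to camera coordinates, as OpenCV has them. Camera axes: x right, y down, z forward; pixel columns grow to the right and rows downward; lengths in mm; the calibration is good to about 2 mm. A picture is of the moment at which its call begins.
- workorder.close_job(): hands the job in; it is judged then, once.
Trained networks look in a picture, given as the dict that the camera call returned (one of the last four; its "shot" number tells which), for a name from the list of things; names that differ only in an ending like _2 or _b are one class to them, and where a whole thing is asked for, a point or a joint stands for the part that bears it (a point fixed in the world has none). Each returns a list of dicts, best first, with "confidence" (0 to 1); they miss things now and then, are a little off and sometimes report something else, mostly with a low value. They report only what shows in the picture. A call takes as long as a camera call. They do not tell look-alikes from the thing itself.
- silhouettes(picture, target): "mask" (420x560 bool, what is visible of it) and "box" ([left, top, right, bottom] in pixels, round what is visible of it).
The state is a dict: "clock": time; "joint_positions": joint angles; "joint_velocities": joint speeds; "tau": joint torques, N m; "tool_pos": TCP position; "tool_rot": TCP orientation; "wrist_force": force on the tool from outside, world axes, zero at the start; "ft_torque": the same for the moment, N m; "grip_width": finger opening in mm; "grip_force": force on a finger pad.
Only numpy, scipy, OpenCV 4.12 (cv2) and the standard library are available. Lean on these libraries where they do the work, as an engineer would, in place of code of your own. Each camera call takes 0.05 s, during which the arm holds its last target. There are 200 camera calls.

## Working session

There is one attempt and no reset: what is moved stays moved. The work goes in short steps, Python scripts to look and compute and a shell command to move; the robot and the scene stay as the last step left them, time stands still between calls to the robot, and variables do not carry over. Pictures are saved under pics/ and viewed, at most 10 in all, crops included, and the job is handed in when it is done.

```bash
mkdir -p pics; cat > h.py <<'E'
import numpy as np, cv2
from station import observe, read_camera, silhouettes
def world(p):
    K=p["camera_matrix"];R=cv2.Rodrigues(np.array(p["rvec"],float))[0];t=np.array(p["tvec"],float).ravel()
    v,u=np.mgrid[0:420,0:560];z=p["range_z"].astype(float)
    c=np.stack([(u-K[0,2])/K[0,0]*z,(v-K[1,2])/K[1,1]*z,z],-1)
    w=(c-t)@R; w[z==0]=np.nan
    return w
E
python3 - <<'E'
from h import *
ims=[]
for n in("scene","side"):
    p=read_camera(n);w=world(p);np.save(n+".npy",w);cv2.imwrite(n+".png",p["img"][...,::-1]);ims.append(p["img"][...,::-1])
    for t in("long_box","long_lid","short_lid"):
        for d in silhouettes(p,t)[:4]:
            q=w[d["mask"]];q=q[~np.isnan(q[:,0])]
            print(n,t,round(d["confidence"],2),np.round(d["box"]),d["mask"].sum(),np.median(q,0).round() if len(q) else None, np.median(p["img"][d["mask"]],0))
cv2.imwrite("pics/a.png",cv2.resize(np.vstack(ims),(560,600)) if 0 else cv2.resize(np.hstack(ims),(800,300)))
cv2.imwrite("pics/s.png",ims[0])
print(observe()["tool_rot"])
E
```

```text
scene long_box 0.66 [224. 138. 282. 186.] 1976 [ 343. -137.   70.] [55. 31. 16.]
scene long_box 0.62 [358. 193. 426. 270.] 3274 [550. 267.  82.] [91. 86. 79.]
scene long_lid 0.78 [360. 195. 423. 252.] 1940 [534. 271.  94.] [93. 88. 82.]
scene long_lid 0.74 [227. 138. 276. 166.] 869 [ 324. -148.   75.] [84. 41. 20.]
scene short_lid 0.73 [201. 180. 244. 221.] 1033 [ 551. -147.   91.] [97. 90. 84.]
scene short_lid 0.59 [140. 219. 179. 255.] 1048 [ 698. -254.   75.] [ 34. 112.  44.]
side long_box 0.95 [202. 256. 269. 346.] 3881 [512. 294.  83.] [131. 124. 117.]
side long_box 0.82 [335. 193. 367. 247.] 1114 [ 347. -136.   71.] [74. 51. 23.]
side long_lid 0.75 [334. 195. 364. 216.] 483 [ 343. -159.   77.] [133.  76.  28.]
side long_lid 0.72 [203. 256. 269. 320.] 2448 [522. 277.  95.] [135. 128. 121.]
side short_lid 0.67 [229. 163. 265. 178.] 421 [ 692. -249.   77.] [ 23. 154.  53.]
side short_lid 0.66 [263. 171. 300. 206.] 613 [ 546. -144.   93.] [136. 129. 123.]
[-3.14131543e+00 -6.96688185e-05  4.13842864e-01]
```

View pics/s.png

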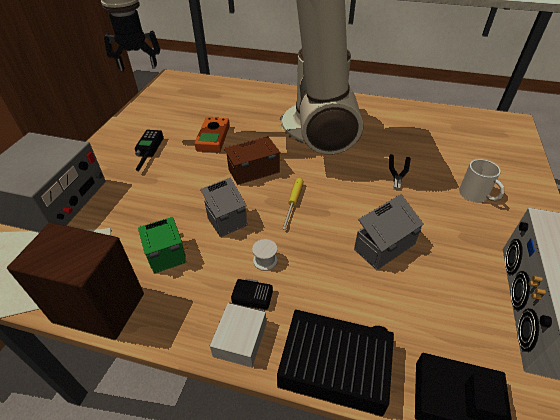

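View pics/a.png

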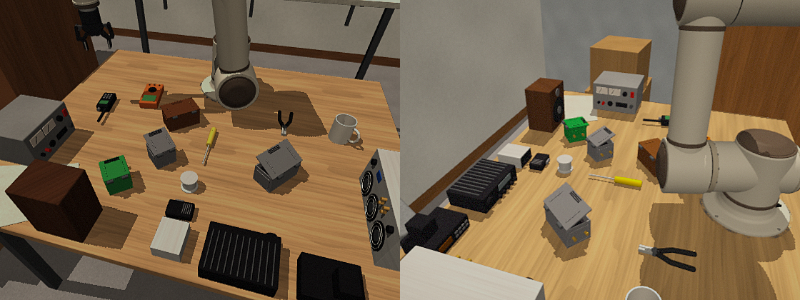

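The scene picture shows the long grey box at about (390,230), its lid open. The short grey box is at about (225,205), and the brown and green look-alikes are to the left. Next I fit the lid plane.

```bash
cat >> h.py <<'E'
def lidfit(names, cen=(530,275), exc=150):
    P=[]
    for n in names:
        p=read_camera(n);w=world(p)
        for d in silhouettes(p,"long_lid"):
            q=w[d["mask"]];q=q[~np.isnan(q[:,0])]
            if d["confidence"]>.4 and len(q)>100 and np.hypot(*(np.median(q,0)[:2]-cen))<80: P.append(q);break
    P=np.vstack(P);P=P[P[:,2]>60]
    rng=np.random.default_rng(0);best=None
    for _ in range(500):
        a=P[rng.choice(len(P),3,False)];n=np.cross(a[1]-a[0],a[2]-a[0]);n/=np.linalg.norm(n)+1e-9
        if n[2]<0:n=-n
        if n[2]<.8:continue
        m=abs((P-a[0])@n)<2
        if best is None or m.sum()>best.sum():best=m
    Q=P[best];c=Q.mean(0);n=np.linalg.svd(Q-c)[2][2];n*=np.sign(n[2])
    ang=np.arccos(n[2]);h=n[:2]/np.hypot(*n[:2])  # uphill is -h, hinge dir = +h
    s=np.array([-h[1],h[0],0]);x=np.cross(s,n)
    # robust yaw from min-area rect in-plane
    uv=np.stack([(Q-c)@x,(Q-c)@s],1).astype(np.float32)
    r=cv2.minAreaRect(uv)
    lo,hi=np.percentile(uv,[.5,99.5],axis=0)
    print("n",len(Q),len(P),"angle",ang.round(3),"hinge yaw",np.arctan2(h[1],h[0]).round(3),"c",c.round(1),"rect",np.round(r[0],1),np.round(r[1],1),round(r[2],1),"lo",lo.round(1),"hi",hi.round(1))
    corners=c+cv2.boxPoints(r)[:,:1]*x+cv2.boxPoints(r)[:,1:]*s
    print(corners.round(1)); return Q
E
python3 - <<'E'
from h import *
for n in(["scene"],["side"],["scene","side"]): lidfit(n)
E
```

```text
n 1607 1965 angle 0.434 hinge yaw 0.89 c [532.9 271.3  93.9] rect [-1.   2.8] [ 91.5 146.9] 0.2 lo [-45.9 -68.8] hi [44.2 75.1]
[[447.  286.1 113.7]
 [561.4 194.  113.5]
 [613.4 258.6  75. ]
 [499.  350.8  75.2]]
n 2014 2332 angle 0.435 hinge yaw 0.89 c [524.5 276.5  95.3] rect [-0.6 -4.7] [146.6  91.2] 90.0 lo [-45.4 -76. ] hi [44.1 67.4]
[[558.7 194.8 114.8]
 [610.8 259.1  76.4]
 [496.9 351.4  76.3]
 [444.8 287.1 114.7]]
n 3516 4245 angle 0.433 hinge yaw 0.891 c [527.1 275.1  94.7] rect [ 0.1 -2.3] [149.7  92. ] 89.8 lo [-45.1 -74.6] hi [44.5 70.3]
[[560.6 194.1 114.1]
 [613.3 258.8  75.5]
 [497.3 353.3  75.3]
 [444.5 288.6 113.9]]
```

```bash
python3 -m creep '2 -2 0 0 0 0 1;3.5 -3.7 0 0 0 0 1;3.7 -3.9 0 0 0 0 1;3.7 -3.9 0 0 0 0 1;3.7 -3.9 0 0 0 0 1;3.7 -3.9 0 0 0 0 1;3.7 -3.9 0 0 0 0 1;3.7 -3.9 0 0 0 0 1;3.7 -3.9 0 0 0 0 1;3.7 -3.9 0 0 0 0 1;3.7 -3.9 0 0 0 0 1;3.7 -3.9 0 0 0 0 1;3.7 -3.9 0 0 0 0 1;3.7 -3.9 0 0 0 0 1;3.7 -3.9 0 0 0 0 1;2.6 -3.2 0 0 0 0 1;0 0 0 0 0 0 1;0 0 0 0 0 0 1' 60
python3 - <<'E'
from h import *
s=observe();print(s)
from scipy.spatial.transform import Rotation as R
print(R.from_euler('xyz',s["tool_rot"]).inv().apply(np.array([507,246,140])-s["tool_pos"]))
E
```

```text
clock: 3.05
tool_pos: [505.9, 244.9, 231.2]
tool_rot: [3.141, 0.0, 0.414]
wrist_force: [-0.5, -0.2, 0.6]
grip_width: -0.1
grip_force: 0.0
{'clock': 3.05, 'joint_positions': array([ 3.13854355e-01,  1.23857099e-01,  1.46768051e+00, -1.58547409e-04,
        1.55044722e+00,  1.47051426e+00]), 'joint_velocities': array([-0.0166056 , -0.01260294,  0.00520223,  0.00035057,  0.00117624,
       -0.00144221]), 'tau': array([ 1.79387033e+00, -6.72177958e+01, -5.75912547e+01,  1.09792713e-01,
       -4.97802556e-02,  8.21711635e-02]), 'tool_pos': array([505.92847979, 244.90615303, 231.19556866]), 'tool_rot': array([3.14147420e+00, 4.06073221e-04, 4.14139658e-01]), 'wrist_force': array([-0.4701312 , -0.22379452,  0.58074511]), 'ft_torque': array([-0.04681713,  0.01187567,  0.02345723]), 'grip_force': 0.0, 'grip_width': -0.14165087426521106}
[ 1.45813564 -0.58099638 91.19491589]
```

The arm is over the press point. Now I lower it to just above the catch angle.

```bash
python3 -m creep '0 0 2 0 0 0 1;0 0 4 0 0 0 1;0 0 3 0 0 0 1;0 0 1.5 0 0 0 1;0 0 0.6 0 0 0 1;0 0 0.6 0 0 0 1;0 0 0.6 0 0 0 1;0 0 0.6 0 0 0 1;0 0 0.6 0 0 0 1;0 0 0.4 0 0 0 1;0 0 0.3 0 0 0 1;0 0 0 0 0 0 1'
```

```text
clock: 4.55
tool_pos: [506.1, 245.2, 89.2]
tool_rot: [-3.141, 0.0, 0.414]
wrist_force: [0.3, -0.1, 0.5]
grip_width: 0.1
grip_force: 0.5
```

```bash
python3 -m creep '0 0 0.3 0 0 0 1;0 0 0.3 0 0 0 1;0 0 0.2 0 0 0 1;0 0 0.2 0 0 0 1;0 0 0.1 0 0 0 1;0 0 0.1 0 0 0 1;0 0 0 0 0 0 1'
```

```text
clock: 5.42
tool_pos: [506.1, 245.3, 77.2]
tool_rot: [-3.141, -0.0, 0.414]
wrist_force: [0.1, 0.4, 1.0]
grip_width: 0.0
grip_force: 0.1
```

```bash
python3 - <<'E'
from h import *
lidfit(["side"])
E
```

```text
n 1739 2027 angle 0.011 hinge yaw 0.894 c [522.1 275.3  77.3] rect [-4.1 -5.7] [147.2  92.2] 89.9 lo [-48.6 -77.4] hi [41.2 67. ]
[[552.3 186.5  77.8]
 [610.2 258.2  76.8]
 [495.6 350.7  76.8]
 [437.7 278.9  77.8]]
```

The lid reads 0.011 rad. I'll push slightly further to be sure, then retreat and verify.

```bash
python3 -m creep '0 0 0.1 0 0 0 1;0 0 0.1 0 0 0 1;0 0 0 0 0 0 1;0 0 -0.2 0 0 0 1;0 0 -0.5 0 0 0 1;0 0 -2 0 0 0 1;0 0 -4 0 0 0 1;0 0 -4 0 0 0 1;0 0 0 0 0 0 1;0 0 0 0 0 0 1;0 0 0 0 0 0 1;0 0 0 0 0 0 1'; python3 - <<'E'
from h import *
lidfit(["side"])
p=read_camera("side");w=world(p)
for d in silhouettes(p,"short_lid")[:3]:
    q=w[d["mask"]];print(d["confidence"],np.nanmedian(q,0).round())
E
```

```text
clock: 7.02
tool_pos: [505.9, 245.1, 181.5]
tool_rot: [-3.141, 0.001, 0.414]
wrist_force: [0.4, -0.1, -0.5]
grip_width: -0.2
grip_force: 0.0
n 1759 2036 angle 0.007 hinge yaw 1.115 c [520.8 273.7  77.4] rect [-2.7 -3.7] [148.2  90.5] 75.9 lo [-55.6 -78.4] hi [52.9 70.8]
[[550.3 187.2  77.9]
 [608.7 256.4  77.3]
 [495.5 352.   77. ]
 [437.1 282.9  77.6]]
0.75 [ 546. -144.   93.]
```

The lid stays shut by itself, and the short lid hasn't moved.

```bash
python3 -c "
from station import workorder
print(workorder.close_job())"
```

```text
the job is handed in; nothing more can be done
None
```

The long box's lid is latched shut, measuring about 0.007 rad after the arm let go and backed off; the short box's lid still stands open, the arm touches nothing, and the job is handed in.

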